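Gauge the wide pocket of a tilted stub plate

TASK

Pick up the dial depth gauge that stands on the bench and check its zero first: press its base flat on the dark granite setting plate, where it lies, for about a second. Then set it square on the tilted stub plate with its plunger in the middle of the one wide pocket and its base flush on the tilted face, and finish while still gripping it and pressing it there with a light force of about 10 N. Do not press hard, do not shift the stage's tilt or turn, and leave the other things alone.

Things in the scene. Friction and masses are not known exactly. Their poses are not given: they have to be found in the camera images.
- depth_gauge: loose dial depth gauge, 0.24 kg, standing on its steel base bar 64 (y) x 20 (x) x 10 mm; 12 mm stem; grey housing 46 (y) x 22 (x) mm from 32 to 90 mm up, dial on its -x face; cap to 99.5 mm. Grip its flat sides (46 mm apart along y) 66 mm up with 25 N. Origin: centre of the base's flat underside, where the plunger comes out; z up along the plunger axis
- plunger (a joint): the gauge's reading, m: how far the sprung plunger (5 mm thick, round end) stands out below the middle of the base. 0 on a flat face, 0.006 with the base flush over the wide pocket, 0.015 hanging free. Its spring pushes with 1.2 to 2 N; the dial needle follows it
- setting_plate: loose dark granite plate 80 x 80 x 22 mm, 0.4 kg, lying on the bench. Origin: centre of its underside, z up; the flat to gauge on is its top, 22 mm above.
- stage: fixed tilt-and-turn stage: steel base plate 130 x 130 x 12 mm with two aluminium cheeks (top 68 mm above the bench) and a black locking knob on its -y side. Origin: centre of its underside. The tilt axis runs along its y, 56 mm above the bench.
- stage_tilt (a joint): tilt of the stub plate in rad, 0 level, growing as the plate leans to face the stage's -x side. Locked by friction: it slips at about 2 N m.
- stub_plate (a joint): turn of the stub plate about its own normal, rad, counter-clockwise from above; at 0 the plate's sides are parallel to the stage's. Held by friction of 0.5 N m.
- wide_pocket (a point): centre of the mouth of the wide pocket (26 mm wide, 6 mm deep, four short scribed lines round it) in the flat upper face of the black stub plate, 100 x 100 x 14 mm; its five other pockets are 13 mm wide; all have bare metal floors. z: the plate's normal, up out of the face; x, y along its sides. The plate's middle is at (-24, -24, 0) mm, 32.4 mm above the tilt axis
- screw_jar: bystander: jar with yellow lid, 41 x 41 x 43 mm; origin under its centre
- eyepiece_2: bystander: black eyepiece, 39 x 39 x 49 mm; origin under its centre
- putty_tin: bystander: flat round tin, 56 x 56 x 20 mm; origin under its centre
- bulb_carton: bystander: small upright carton, 40 x 40 x 58 mm; origin under its centre

How it is judged:
On the way:
1. the gauge is held and pressed flat on the granite setting plate, reading zero (contact force between depth_gauge and setting_plate above 3.5 N and contact force between the fingers and depth_gauge above 2 N and value of joint plunger below 0.0006 m and angle between the z axis of depth_gauge and the z axis of setting_plate, either way round below 0.05 rad), for 0.5 s.
At the end, for the whole second after the job is handed in: The gauge is still gripped; its base is flush on the stub plate, pushing with 4 to 20 N; the centre of its underside is within 6 mm of the middle of the wide pocket's mouth; it stands square to the face within 0.05 rad; the reading is 5.2 to 6.8 mm; it is at rest (contact force between the fingers and depth_gauge above 2 N and contact force between depth_gauge and stage between 4 and 20 N and distance between depth_gauge and wide_pocket below 0.006 m and angle between the z axis of depth_gauge and the z axis of wide_pocket, either way round below 0.05 rad and value of joint plunger between 0.0052 and 0.0068 m and linear speed of depth_gauge below 0.01 m/s); the arm keeps its last pose, push and grip.
It fails at once if the gauge is pressed hard (over 40 N) on the stub plate, stage or setting plate (contact force between depth_gauge and stage above 40 N or contact force between depth_gauge and setting_plate above 40 N).
It fails at once if the stage's tilt or turn is shifted (wide pocket moved more than 4 mm) (distance of wide_pocket from where it was at the start of the episode above 0.004 m).
It fails at once if the setting plate is pushed about (more than 30 mm) (distance of setting_plate from where it was at the start of the episode above 0.03 m).
It fails at once if a bystander (screw jar, eyepiece, tin, carton) is moved more than 15 mm (distance of any of screw_jar, eyepiece_2, putty_tin, bulb_carton from where it was at the start of the episode above 0.015 m).
It also fails if it takes over 64 s, if anything falls off the work surface, if the arm or the gripper's body presses on something with over 40 N, if the wrist force passes 120 N, or if a joint passes its speed limit or range.

ROBOT

A 7-joint arm with a two-finger parallel gripper is mounted at the origin on a cart in front of the work surface, level with it; the furniture and walls round the work are solid. World frame = base frame: x ahead of the robot, y to its left, z up, the work surface at z = 0. Lengths are in m, angles in rad, forces in N, time in s.
With the tool pointing down it reaches from about 0.35 to 0.9 m from the base axis. Payload 8.1 kg.
Tool frame: the origin (TCP) lies at the very end of the fingers, on their centre line; the grasp point (between the pads) lies 19 mm behind it; y points along the fingers, z is the direction in which the jaws open and shut, and the axes are right-handed (so a half turn about y gives the same grasp; the last joint's range is limited). The gripper opens to 92 mm and grips with 3 to 60 N. Pads are 19 mm wide; open, the fingers measure 130 mm over their backs; the gripper's body (75 mm by 190 mm) begins 47 mm behind the grasp point.
Start: joints at [-1.209, 0.434, 0.025, 1.573, -0.012, 1.134, -0.075], TCP at [0.28, 0.559, 0.227] pointing down, gripper open.
Joint ranges: [-2.62, 2.62], [-0.44, 2.09], [-1.27, 1.32], [0.08, 2.57], [-1.32, 4.46], [0.12, 2], [-2.74, 2.74]. Speed limits (rad/s): [2.22, 2.22, 3.01, 3.01, 3.14, 3.14, 3.14].

INTERFACE

Orientations are given as a 3x3 rotation matrix whose columns are the frame's x, y, z axes.
In Python, from station import r, eyes, job, nets gives the robot as it stands.
- The arm moves only by the shell command python3 -m handwheel 'ROWS'. ROWS is text: rows parted by semicolons, each of 7 numbers parted by spaces: the turn, a rotation vector about the tool's x, y, z in degrees, then the shift along the tool's x, y, z in mm, then the closure, from -1 (fully open) to 1 (shut). A call has 1 to 12 rows; each row shifts and turns the pose as measured when the row begins, along the tool's axes as they then stand; what a row does not reach is not made up. A row lasts 1/8 s, in which the tool goes at most 62.5 mm and 10.7 degrees, less where a joint would pass 70% of its speed; a pose out of reach is approached as far as the arm can. A call is refused whole if a number of a shift passes 62.5 or a number of a turn 10.7, either way. A call with a gripper value outside its range is refused whole. The fingers move at their own pace and stop on an object; the grip force is fixed at half the most. Time passes only in rows, so rows that do not move let the fingers close. It gives the time, the measured TCP pose, the force and the opening at its end, in the units of the state.
- r.read_state(): the state, without advancing time (a new reading comes with each control period).
- eyes.read_camera(name): name is "scene" or "top" or "wrist"; returns the picture (420x560x3 uint8, red, green, blue); there is no depth.
- eyes.calibration(name): a dict with "fx", "fy", "cx", "cy" (pixels), "extrinsics" (4x4, takes a point from camera to world coordinates). Camera axes: x right, y down, z forward; pixel columns grow to the right and rows downward; lengths in m; the calibration is good to about 2 mm. A picture is of the moment at which its call begins: read the wrist's pose just before it. calibration takes no time and is no camera call; for the wrist camera it gives the pose at the moment of the call.
- job.finish_job(): hands the job in, once; it reports no verdict.
Trained networks look in the newest picture that a camera, given by its name, has taken for a name from the list of things; names that differ only in an ending like _2 or _b are one class to them, and where a whole thing is asked for, a point or a joint stands for the part that bears it (a point fixed in the world has none). Each returns a list of dicts, best first, with "confidence" (0 to 1); they miss things now and then, are a little off and sometimes report something else, mostly with a low value. They report only what shows in the picture. A call takes as long as a camera call.
- nets.outline_of(camera, label): "mask" (420x560 bool, what is visible of it) and "point" ([column, row] in pixels, amid what is visible of it).
The state is a dict: "t": time; "q": joint angles; "qvel": joint speeds; "effort": joint torques, N m; "tool_pos": TCP position; "ee_rot": TCP orientation; "force": force on the tool from outside, world axes, zero at the start; "ft_torque": the same for the moment, N m; "grip_width": opening from 0.0 (shut) to 1.0 (fully open).
Only numpy, scipy, OpenCV 4.12 (cv2) and the standard library are available. Lean on these libraries where they do the work, as an engineer would, in place of code of your own. Each camera call takes 0.05 s, during which the arm holds its last target. There are 200 camera calls.

## Working session

There is one attempt and no reset: what is moved stays moved. The work goes in short steps, Python scripts to look and compute and a shell command to move; the robot and the scene stay as the last step left them, time stands still between calls to the robot, and variables do not carry over. Pictures are saved under pics/ and viewed, on a budget of 10 in all, crops included, one or two more only if the job needs it, and the job is handed in when it is done.

```bash
mkdir -p pics; ls
python3 - <<'E'
from station import r, eyes, job, nets
import cv2,numpy as np
s=r.read_state(); print(s)
for c in ("scene","top"):
    im=eyes.read_camera(c); cv2.imwrite(f"pics/{c}0.png",im[:,:,::-1])
    k=eyes.calibration(c); print(c,k["fx"],k["cx"],k["cy"],np.round(k["extrinsics"],3).tolist())
    for n in ("depth_gauge","setting_plate","stub_plate","stage","wide_pocket"):
        for o in nets.outline_of(c,n)[:2]: print(n,round(o["confidence"],2),np.round(o["point"]),o["mask"].sum())
E
```

```text
pics
{'t': 0.0, 'q': array([-1.20860414,  0.43521941,  0.0249837 ,  1.57406481, -0.01160155,
        1.1339807 , -0.07509891]), 'qvel': array([-0.00119576, -0.00140517,  0.00037682, -0.00018901, -0.00171583,
       -0.00048863, -0.00073758]), 'effort': array([ 5.22905684e-04, -6.67858958e+01,  9.85351056e-01, -3.14471269e+01,
       -6.04436221e-02,  4.28875198e-02,  1.89669454e-04]), 'tool_pos': array([0.27998401, 0.55823286, 0.22595979]), 'ee_rot': array([[ 8.93879469e-01, -5.54486907e-04,  4.48307024e-01],
       [-4.48307344e-01, -1.42298260e-03,  8.93878348e-01],
       [ 1.42289255e-04, -9.99998834e-01, -1.52055548e-03]]), 'force': array([ 0.21856283, -0.19778151, -0.13101763]), 'ft_torque': array([0.03692503, 0.01668659, 0.01824627]), 'grip_width': 0.998832760251744}
scene 456.7500685221393 273.5692417257738 205.74458436103538 [[0.895, -0.346, 0.281, 0.284], [-0.445, -0.666, 0.598, -0.663], [-0.02, -0.661, -0.75, 0.748], [0.0, 0.0, 0.0, 1.0]]
depth_gauge 0.82 [267. 181.] 537
setting_plate 0.91 [209. 191.] 1201
stub_plate 0.76 [309. 304.] 3425
stage 0.67 [309. 320.] 6581
wide_pocket 0.75 [270. 180.] 579
wide_pocket 0.63 [313. 300.] 3491
top 397.28428477862946 273.22289012570826 196.88126711560926 [[-0.002, -0.999, 0.033, 0.471], [-1.0, 0.002, -0.02, -0.15], [0.02, -0.033, -0.999, 0.918], [0.0, 0.0, 0.0, 1.0]]
depth_gauge 0.59 [212. 165.] 315
depth_gauge 0.43 [355. 202.] 3298
setting_plate 0.75 [185. 219.] 1360
stub_plate 0.71 [360. 197.] 2282
stage 0.82 [356. 201.] 3455
```

Run:
```python
import cv2
a=cv2.imread("pics/scene0.png");b=cv2.imread("pics/top0.png")
cv2.imwrite("pics/s1.png",cv2.resize(a[120:400,120:480],(800,600)[:1]*1+(622,)) if 0 else cv2.resize(a[130:400,140:480],(755,600),interpolation=cv2.INTER_CUBIC))
cv2.imwrite("pics/t1.png",cv2.resize(b[90:300,140:420],(800,600),interpolation=cv2.INTER_CUBIC))
```

```text
(no output)
```

View pics/s1.png

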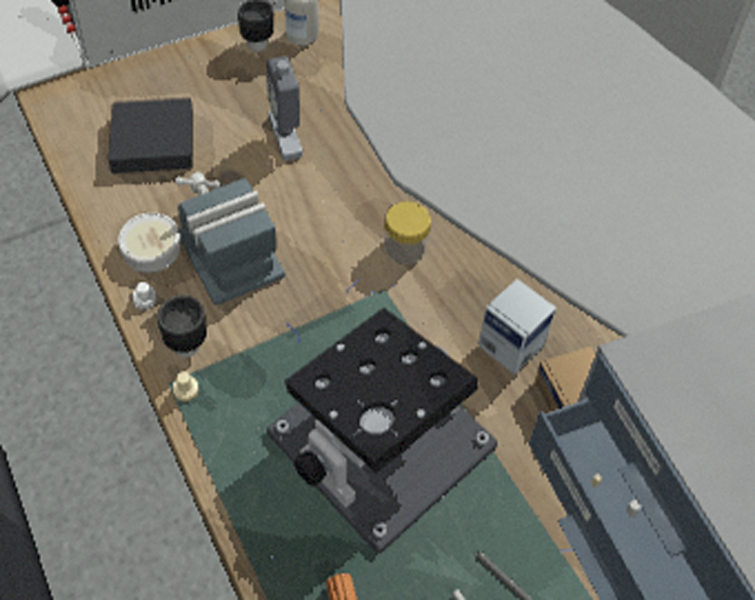

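View pics/t1.png

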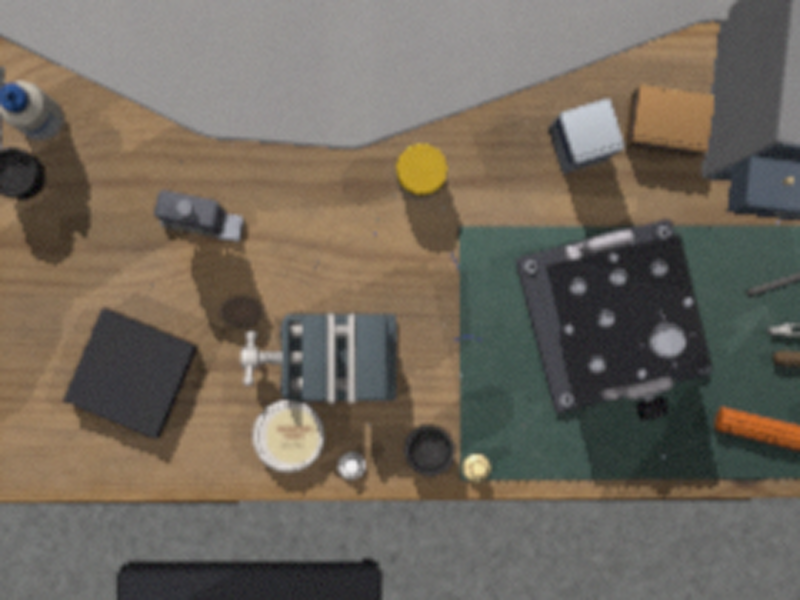

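The scene view shows the gauge (zoomed 285,105), the granite plate (150,135) and the tilted stub plate, with its wide pocket at (376,420). The top view shows the gauge at (190,215), the granite plate at (132,372) and the wide pocket at (668,342). The knob is on the robot side, so the stage yaw is about -90°.

```bash
cat > h.py <<'E'
import numpy as np,cv2
from scipy.optimize import least_squares
from scipy.spatial.transform import Rotation as R
def K(c): return np.array([[c["fx"],0,c["cx"]],[0,c["fy"],c["cy"]],[0,0,1]])
def proj(c,P):
    E=np.linalg.inv(c["extrinsics"]); P=np.atleast_2d(P)@E[:3,:3].T+E[:3,3]
    p=P@K(c).T; return p[:,:2]/p[:,2:]
S=lambda *pts:[(x/2.2206+140,y/2.2222+130) for x,y in pts]
T=lambda *pts:[(x/2.857+140,y/2.857+90) for x,y in pts]
Rz=lambda a:R.from_euler('z',a).as_matrix()
def stage(p,tilt,turn):  # p=x,y,yaw -> pocket rot, plate middle, pocket
    Rt=Rz(p[2])@R.from_euler('y',-tilt).as_matrix()
    m=np.r_[p[0],p[1],.056]+Rt@[0,0,.0324]; Rp=Rt@Rz(turn); return Rp,m,m+Rp@[.024,.024,0]
E
cat > fit0.py <<'E'
from h import *
from station import eyes
cs,ct=eyes.calibration("scene"),eyes.calibration("top")
def run(name,f,x0,sets):
    g=lambda x:np.concatenate([(proj(c,f(x)[i])-np.array(o)).ravel() for c,i,o in sets])
    s=least_squares(g,x0,loss='soft_l1'); print(name,np.round(s.x,4),"rms",np.sqrt(np.mean(s.fun**2)).round(2),np.round(s.fun,1)); return s.x
sq=lambda h,z:np.array([[h,h,z],[-h,h,z],[-h,-h,z],[h,-h,z]])
# setting plate, corner order found by ring
f=lambda x:np.c_[x[0]+(sq(.04,.022)@Rz(x[2]).T)[:,0],x[1]+(sq(.04,.022)@Rz(x[2]).T)[:,1],np.full(4,.022)]
run("plate",f,[.45,.25,-.4],[(ct,[0,1,2,3],T((104,310),(66,400),(157,437),(197,350))),(cs,[0,1,2,3],S((112,101),(110,165),(192,165),(190,99)))][:1])
run("plateS",f,[.45,.25,-.4],[(cs,[0,1,2,3],S((112,101),(110,165),(192,165),(190,99)))])
# gauge: cap, base end -y bottom corner centre
def fg(x):
    M=Rz(x[2]); L=np.array([[0,0,.0995],[0,-.032,.005],[0,-.032,.0]]); return L@M.T+[x[0],x[1],0]
run("gauge",fg,[.55,.2,-.2],[(ct,[0,1],T((183,208),(242,228))),(cs,[0,2],S((282,63),(291,157)))])
def fs(x):
    Rp,m,w=stage(x[:3],x[3],x[4]); B=sq(.065,.012)@Rz(x[2]).T+[x[0],x[1],0]
    Pl=sq(.05,0)@Rp.T+m
    return np.r_[[w],B,Pl]
for t0 in(.3,-.3):
  for u0 in(-1.6,):
    x=run("stage",fs,[.48,-.36,-1.4,t0,u0],[(ct,[0],T((668,342))),(ct,[2,3],T((560,413),(519,262)) if 0 else T((560,413),(517,260))),(cs,[0],S((376,420))),(cs,[5,6,7,8],S((476,380),(380,458),(287,381),(385,309))[1:]+S((476,380))) ][:3])
    print(np.round(proj(cs,fs(x)),0).tolist(),np.round(proj(ct,fs(x)),0).tolist())
print("S",np.round(S((376,420),(476,380),(380,466),(287,381),(385,309),(268,432),(380,550),(495,438))).tolist())
print("T",np.round(T((668,342),(519,262),(562,413),(680,222))).tolist())
E
python3 fit0.py
```

```text
plate [ 0.4461  0.0276 -0.4068] rms 0.81 [ 0.2 -0.9 -0.9  0.5  0.1  1.6  0.4 -0.8]
plateS [0.4493 0.026  1.1884] rms 1.32 [ 0.1  2.  -0.6 -0.3 -0.  -3.   0.5  0.5]
gauge [ 0.5701 -0.0241 -0.2125] rms 0.93 [-0.2 -1.  -0.9 -0.1 -0.6  1.1  0.2  1.8]
stage [ 0.4933 -0.3578 -1.8583  0.1687 -1.2237] rms 28.14 [  0.2  -0.9   0.3 -69.9  -0.3  38.1  -0.6   0.1]
[[309.0, 319.0], [359.0, 356.0], [338.0, 289.0], [269.0, 300.0], [282.0, 370.0], [304.0, 339.0], [357.0, 310.0], [321.0, 271.0], [271.0, 295.0]] [[374.0, 209.0], [390.0, 181.0], [336.0, 165.0], [321.0, 219.0], [375.0, 235.0], [388.0, 220.0], [384.0, 173.0], [336.0, 176.0], [339.0, 223.0]]
stage [ 0.4933 -0.3578 -1.8583  0.1687 -1.2237] rms 28.14 [  0.2  -0.9   0.3 -69.9  -0.3  38.1  -0.6   0.1]
[[309.0, 319.0], [359.0, 356.0], [338.0, 289.0], [269.0, 300.0], [282.0, 370.0], [304.0, 339.0], [357.0, 310.0], [321.0, 271.0], [271.0, 295.0]] [[374.0, 209.0], [390.0, 181.0], [336.0, 165.0], [321.0, 219.0], [375.0, 235.0], [388.0, 220.0], [384.0, 173.0], [336.0, 176.0], [339.0, 223.0]]
S [[309.0, 319.0], [354.0, 301.0], [311.0, 340.0], [269.0, 301.0], [313.0, 269.0], [261.0, 324.0], [311.0, 378.0], [363.0, 327.0]]
T [[374.0, 210.0], [322.0, 182.0], [337.0, 235.0], [378.0, 168.0]]
```

```bash
python3 - <<'E'
s=open('fit0.py').read()
i=s.index("for t0 in"); s=s[:i]+'''
for t0,u0 in((.3,-1.6),(-.3,-1.6),(.3,0)):
    x=run("stage",fs,[.48,-.36,-1.3,t0,u0],[(ct,[0,2,3,1],T((668,342),(517,260),(560,413),(680,222))),(cs,[0,3,4,1],S((376,420),(268,432),(380,550),(496,438))),(cs,[5,6,7,8],S((380,460),(476,380),(385,309),(287,381)))])
    Rp,m,w=stage(x[:3],x[3],x[4]); print(np.round(Rp,3).tolist(),m.round(4),w.round(4))
'''
open('fit0.py','w').write(s)
E
python3 fit0.py | grep -A1 stage
```

```text
stage [ 0.4941 -0.3562 -1.3028  0.2278 -1.6223] rms 1.5 [ 0.  -1.5 -0.8 -1.3 -0.5 -0.1 -3.6 -3.  -0.  -0.3 -1.6 -0.6  0.6  1.4
  1.8  1.2 -3.4  1.9  0.4 -0.1 -0.3 -0.  -1.1  0.5]
--
stage [ 0.4941 -0.3562 -1.3028  0.2278 -1.6223] rms 1.5 [ 0.  -1.5 -0.8 -1.3 -0.5 -0.1 -3.6 -3.  -0.  -0.3 -1.6 -0.6  0.6  1.4
  1.8  1.2 -3.4  1.9  0.4 -0.1 -0.3 -0.  -1.1  0.5]
--
stage [ 0.4941 -0.3562 -1.3028  0.2278 -1.6223] rms 1.5 [ 0.  -1.5 -0.8 -1.3 -0.5 -0.1 -3.6 -3.  -0.  -0.3 -1.6 -0.6  0.6  1.4
  1.8  1.2 -3.4  1.9  0.4 -0.1 -0.3 -0.  -1.1  0.5]
```

```bash
cat >> h.py <<'E'
def tool(yaw,n=(0,0,1),sgn=1):
    # tool y = -n ; tool z ~ sgn*gauge y ; gauge yaw -> columns x,y,z
    n=np.array(n,float)/np.linalg.norm(n); gy=np.array([-np.sin(yaw),np.cos(yaw),0]); z=sgn*(gy-n*(gy@n)); z/=np.linalg.norm(z)
    y=-n; return np.c_[np.cross(y,z),y,z]
def plan(p,Rt,step=60,ang=10,clo=-1,n=None):
    from station import r
    s=r.read_state(); p0=s["tool_pos"]; R0=s["ee_rot"]; p=np.array(p)
    rv=R.from_matrix(R0.T@Rt).as_rotvec(degrees=True)
    d=np.linalg.norm(p-p0)*1e3; k=n or max(1,int(np.ceil(max(d/step,np.linalg.norm(rv)/ang))))
    q=R0; rows=[]
    for i in range(k):
        sh=q.T@((p-p0)*1e3/k); rows.append(" ".join("%.1f"%v for v in np.r_[rv/k,sh])+" %g"%clo); q=q@R.from_rotvec(rv/k,degrees=True).as_matrix()
    print("t",round(s["t"],2),"dist",round(d,1),"turn",rv.round(1),"rows:\n","; ".join(rows))
E
python3 -c "
from h import *
plan([.56,-.024,.24],tool(-.2125))"
```

```text
t 0.6 dist 646.5 turn [ -0.  -14.5   0. ] rows:
 -0.0 -1.3 0.0 46.5 -1.2 -35.9 -1; -0.0 -1.3 0.0 45.6 -1.2 -37.0 -1; -0.0 -1.3 0.0 44.8 -1.2 -38.0 -1; -0.0 -1.3 0.0 43.9 -1.2 -39.1 -1; -0.0 -1.3 0.0 43.0 -1.2 -40.1 -1; -0.0 -1.3 0.0 42.1 -1.2 -41.0 -1; -0.0 -1.3 0.0 41.1 -1.2 -42.0 -1; -0.0 -1.3 0.0 40.1 -1.2 -42.9 -1; -0.0 -1.3 0.0 39.1 -1.2 -43.8 -1; -0.0 -1.3 0.0 38.1 -1.2 -44.7 -1; -0.0 -1.3 0.0 37.1 -1.2 -45.6 -1
```

View pics/scene0.png

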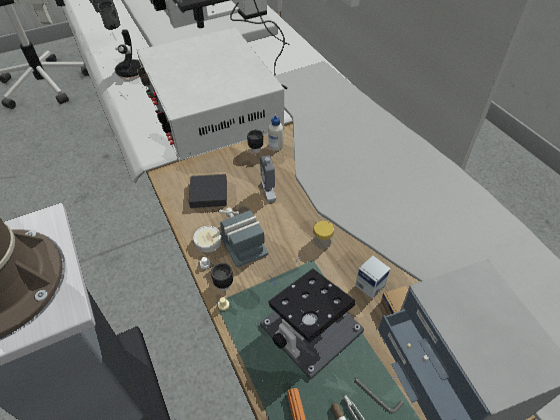

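View pics/top0.png

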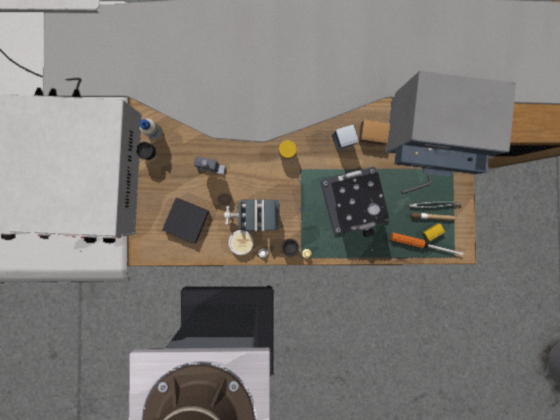

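Run:
```python
from h import *
from station import eyes
for c,pts in (("scene",[(173,160),(292,122),(170,120),(282,92),(140,68)]),("top",[(128,275),(128,97),(137,235),(137,120)])):
    k=eyes.calibration(c);E=k["extrinsics"]
    for u in pts:
        d=E[:3,:3]@np.linalg.inv(K(k))@[*u,1]
        print(c,u,[np.round(E[:2,3]+d[:2]*(z-E[2,3])/d[2],3).tolist() for z in (0,.1,.15,.2)])
```

```text
scene (173, 160) [[0.414, 0.177], [0.397, 0.064], [0.388, 0.008], [0.379, -0.048]]
scene (292, 122) [[0.735, 0.171], [0.675, 0.06], [0.645, 0.004], [0.614, -0.052]]
scene (170, 120) [[0.455, 0.329], [0.432, 0.196], [0.421, 0.13], [0.41, 0.063]]
scene (282, 92) [[0.773, 0.302], [0.707, 0.173], [0.675, 0.108], [0.642, 0.044]]
scene (140, 68) [[0.453, 0.612], [0.43, 0.441], [0.419, 0.356], [0.408, 0.271]]
top (128, 275) [[0.323, 0.163], [0.339, 0.129], [0.347, 0.112], [0.355, 0.094]]
top (128, 97) [[0.733, 0.167], [0.704, 0.132], [0.69, 0.115], [0.675, 0.098]]
top (137, 235) [[0.414, 0.143], [0.42, 0.111], [0.423, 0.095], [0.426, 0.079]]
top (137, 120) [[0.679, 0.145], [0.656, 0.113], [0.645, 0.097], [0.634, 0.081]]
```

```bash
python3 -m handwheel '0 -1.3 0 46.5 -6 -35.9 -1; 0 -1.3 0 45.6 -5 -37 -1; 0 -1.3 0 44.8 -3 -38 -1; 0 -1.3 0 43.9 0 -39.1 -1; 0 -1.3 0 43 0 -40.1 -1; 0 -1.3 0 42.1 0 -41 -1; 0 -1.3 0 41.1 0 -42 -1; 0 -1.3 0 40.1 0 -42.9 -1; 0 -1.3 0 39.1 0 -43.8 -1; 0 -1.3 0 38.1 0 -44.7 -1; 0 -1.3 0 37 0 -45.6 -1; 0 0 0 0 0 0 -1'
python3 - <<'E'
from h import *
from station import r,eyes,nets
s=r.read_state(); im=eyes.read_camera("wrist"); cv2.imwrite("pics/w1.png",im[:,:,::-1]); k=eyes.calibration("wrist"); np.save("w1.npy",k)
print(s["t"],s["tool_pos"],k["fx"],np.round(k["extrinsics"],3).tolist())
print([(o["confidence"],o["point"],o["mask"].sum()) for o in nets.outline_of("wrist","depth_gauge")])
plan([.56,-.024,.25],tool(-.2125))
E
```

```text
t: 2.1
tool_pos: [0.5711, -0.0402, 0.2419]
ee_rot: [[0.979, 0.007, 0.203], [-0.203, 0.003, 0.979], [0.006, -1.0, 0.004]]
force: [-1.0, 0.1, -0.5]
grip_width: 1.006
2.1 [ 0.57107245 -0.04023307  0.24191359] 310.16109564135013 [[0.2, 0.935, 0.294, 0.492], [0.98, -0.193, -0.054, -0.023], [0.007, 0.299, -0.954, 0.398], [0.0, 0.0, 0.0, 1.0]]
[(0.72, [295.3, 177.6], np.int64(1559)), (0.65, [164.4, 226.8], np.int64(1217))]
t 2.2 dist 16.8 turn [-0.4  0.8  0.2] rows:
 -0.4 0.8 0.2 -11.8 -8.3 8.6 -1
```

View pics/w1.png

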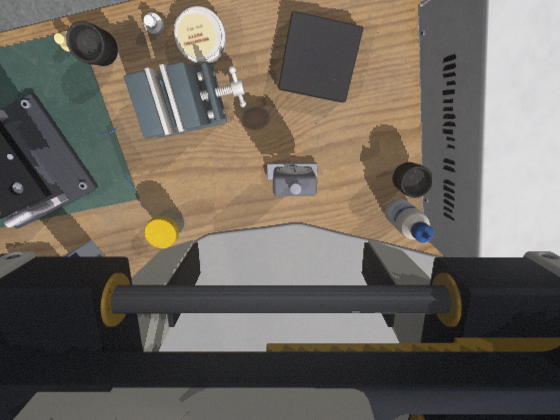

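Wrist view: the gauge is at (293,180), with base edge corners at (268,163) and (317,165) and the cap at (295,188). The granite corners are at (293,13), (362,27), (346,102) and (279,88).

Run:
```python
from h import *
k=np.load("w1.npy",allow_pickle=True).item()
def fit(L,z0,obs,x0):
    f=lambda x:(proj(k,np.array(L)@Rz(x[2]).T+[x[0],x[1],0])-obs).ravel()
    s=least_squares(f,x0); print(s.x.round(4),s.fun.round(1))
    return s.x
fit([[0,0,.0995],[-.01,-.032,.01],[-.01,.032,.01]],0,np.array([(294.5,188),(268,163.5),(317,165)]),[.57,-.024,-.2])
h=.04;fit([[-h,-h,.022],[-h,h,.022],[h,h,.022],[h,-h,.022]],0,np.array([(293,13),(362,27),(346,102),(279,88)]),[.446,.028,-.4])
```

```text
[ 0.5706 -0.0218 -0.2404] [ 0.8  1.1 -1.4 -0.9  0.4 -0.5]
[ 0.4506  0.0329 -0.3831] [-1.6 -2.   2.3 -0.6  0.3  1.2 -1.   1.9]
```

```bash
python3 -c "
from h import *
plan([.5702,-.0228,.150],tool(-.228))"
```

```text
t 2.2 dist 92.4 turn [-0.4  1.7  0.2] rows:
 -0.2 0.9 0.1 -1.2 45.9 5.6 -1; -0.2 0.9 0.1 -1.2 45.9 5.7 -1
```

```bash
python3 -m handwheel '-0.2 0.9 0.1 -1.2 46 6 -1; -0.2 0.9 0.1 -1.2 46 6 -1; 0 0 0 0 0 0 -1'
python3 -c "
from h import *
plan([.5702,-.0228,.047],tool(-.228),step=30)"
```

```text
t: 2.58
tool_pos: [0.5701, -0.0155, 0.1491]
ee_rot: [[0.975, 0.002, 0.222], [-0.222, 0.003, 0.975], [0.002, -1.0, 0.004]]
force: [-0.0, -0.8, 0.4]
grip_width: 0.997
t 2.58 dist 102.3 turn [-0.2  0.3  0.1] rows:
 -0.1 0.1 0.0 0.4 25.5 -1.9 -1; -0.1 0.1 0.0 0.4 25.5 -1.8 -1; -0.1 0.1 0.0 0.4 25.5 -1.8 -1; -0.1 0.1 0.0 0.4 25.5 -1.8 -1
```

```bash
python3 -m handwheel '0 0 0 0.4 25.5 -3 -1; 0 0 0 0.4 25.5 -2 -1; 0 0 0 0 25.5 -2 -1; 0 0 0 0 22 -1 -1; 0 0 0 0 0 0 -1'
python3 - <<'E'
from h import *
from station import eyes
cv2.imwrite("pics/w2.png",eyes.read_camera("wrist")[:,:,::-1])
plan([.5702,-.0228,.047],tool(-.228),step=30)
E
```

```text
t: 3.2
tool_pos: [0.5751, -0.0172, 0.0585]
ee_rot: [[0.977, 0.014, 0.212], [-0.212, 0.007, 0.977], [0.012, -1.0, 0.01]]
force: [-0.1, -0.3, 0.3]
grip_width: 1.0
t 3.25 dist 14.9 turn [-0.6  0.8  0.8] rows:
 -0.6 0.8 0.8 -4.6 12.4 -6.9 -1
```

View pics/w2.png

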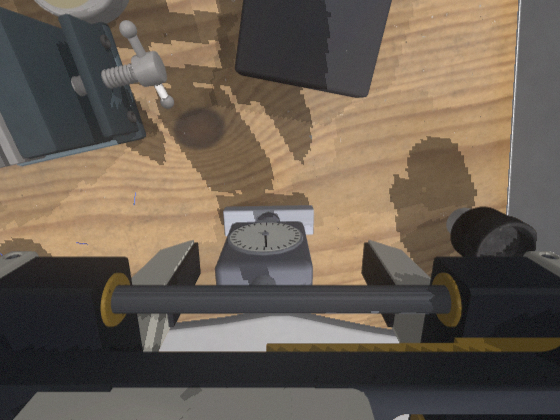

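The gauge (217–313, 208–285) stands between the open fingers, with the dial facing the camera. I need about 7 mm along -z, 4.6 mm back in x and 12 mm down.

```bash
python3 -m handwheel '-0.6 0.8 0.8 -4.6 11.5 -6.9 -1; 0 0 0 0 0 0 -1; 0 0 0 0 0 0 -1'
python3 - <<'E'
from h import *
plan([.5702,-.0228,.047],tool(-.228),step=30)
E
```

```text
t: 3.62
tool_pos: [0.5719, -0.0227, 0.0506]
ee_rot: [[0.974, 0.004, 0.225], [-0.225, 0.0, 0.974], [0.003, -1.0, 0.001]]
force: [0.1, 0.5, 0.6]
grip_width: 0.998
t 3.62 dist 4.0 turn [-0.1  0.   0.2] rows:
 -0.1 0.0 0.2 -1.6 3.6 -0.5 -1
```

```bash
python3 -m handwheel '0 0 0 -2 4.5 0 -1; 0 0 0 0 0 0 -1; 0 0 0 0 0 0 1; 0 0 0 0 0 0 1; 0 0 0 0 0 0 1; 0 0 0 0 0 0 1; 0 0 0 0 0 0 1; 0 0 0 0 0 0 1'
python3 - <<'E'
from h import *
plan([.5702,-.0228,.10],tool(-.228),step=30,clo=1)
E
```

```text
t: 4.62
tool_pos: [0.5698, -0.0224, 0.0461]
ee_rot: [[0.974, 0.004, 0.226], [-0.226, 0.0, 0.974], [0.003, -1.0, 0.001]]
force: [-0.5, 0.7, -1.9]
grip_width: 0.499
t 4.62 dist 53.9 turn [-0.1  0.   0.2] rows:
 -0.0 0.0 0.1 0.4 -26.9 -0.1 1; -0.0 0.0 0.1 0.3 -26.9 -0.2 1
```

```bash
python3 -m handwheel '0 0 0 0 -25 0 1; 0 0 0 0 -45 0 1; 0 0 0 0 -30 0 1; 0 0 0 0 0 0 1'
python3 - <<'E'
from h import *
plan([.450,.028,.13],tool(-.228),step=30,clo=1)
E
```

```text
t: 5.12
tool_pos: [0.5677, -0.0219, 0.1468]
ee_rot: [[0.974, -0.001, 0.225], [-0.225, 0.0, 0.974], [-0.001, -1.0, -0.0]]
force: [0.1, -1.3, -3.3]
grip_width: 0.498
t 5.12 dist 129.0 turn [ 0.   0.  -0.1] rows:
 0.0 0.0 -0.0 -25.2 3.4 4.4 1; 0.0 0.0 -0.0 -25.2 3.4 4.4 1; 0.0 0.0 -0.0 -25.2 3.4 4.4 1; 0.0 0.0 -0.0 -25.2 3.4 4.4 1; 0.0 0.0 -0.0 -25.2 3.4 4.4 1
```

```bash
python3 -m handwheel '0 0 0 -25 0 4.4 1; 0 0 0 -25 3 4.4 1; 0 0 0 -25 3 4.4 1; 0 0 0 -25 3 4.4 1; 0 0 0 -25 3 4.4 1; 0 0 0 0 0 0 1; 0 0 0 0 0 0 1'
python3 - <<'E'
from h import *
from station import eyes,r
s=r.read_state(); print(s["force"],s["grip_width"])
plan([.450,.028,.076],tool(-.228),step=15,clo=1)
a=eyes.read_camera("scene")[100:280,160:340,::-1];b=eyes.read_camera("wrist")[:,:,::-1]
cv2.imwrite("pics/c3.png",np.hstack([cv2.resize(a,(420,420)),cv2.resize(b[:,60:440],(380,420))]))
E
```

```text
t: 6.0
tool_pos: [0.4419, 0.0287, 0.1262]
ee_rot: [[0.974, -0.013, 0.224], [-0.224, -0.002, 0.975], [-0.012, -1.0, -0.005]]
force: [1.1, -0.4, -1.7]
grip_width: 0.495
[ 1.05109129 -0.41585675 -1.70520952] 0.49475578038291784
t 6.0 dist 50.8 turn [ 0.3  0.1 -0.7] rows:
 0.1 0.0 -0.2 2.2 12.5 0.3 1; 0.1 0.0 -0.2 2.1 12.5 0.3 1; 0.1 0.0 -0.2 2.1 12.5 0.3 1; 0.1 0.0 -0.2 2.1 12.5 0.3 1
```

View pics/c3.png

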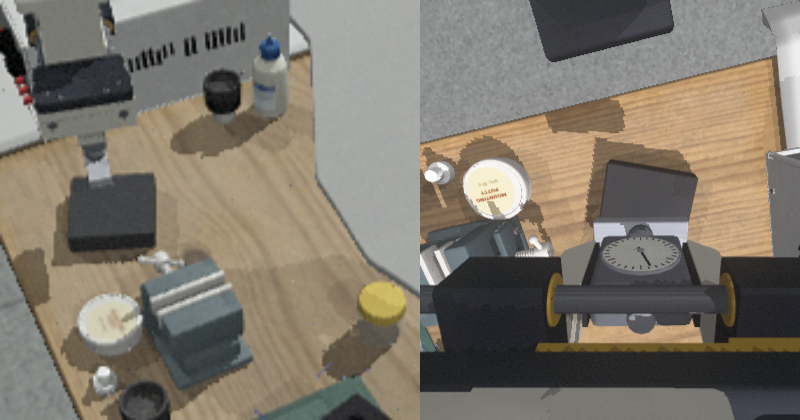

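The gauge hangs upright over the granite, with the dial needle off zero because the plunger is free. I'll descend in small steps.

```bash
python3 -m handwheel '0.1 0 -0.2 2 15 0 1; 0.1 0 -0.2 2 15 0 1; 0.1 0 -0.2 2 15 0 1; 0 0 0 0 0 0 1; 0 0 0 0 0 0 1'
python3 - <<'E'
from h import *
plan([.450,.028,.070],tool(-.228),step=15,clo=1)
E
```

```text
t: 6.72
tool_pos: [0.4513, 0.0258, 0.0803]
ee_rot: [[0.974, 0.002, 0.227], [-0.227, -0.0, 0.974], [0.002, -1.0, 0.0]]
force: [0.1, -0.2, -3.0]
grip_width: 0.501
t 6.72 dist 10.6 turn [-0.  -0.1  0.1] rows:
 -0.0 -0.1 0.1 -1.7 10.3 1.8 1
```

```bash
python3 -m handwheel '0 0 0 -1 6 1 1; 0 0 0 0 4 0 1; 0 0 0 0 2 0 1; 0 0 0 0 0 0 1; 0 0 0 0 0 0 1'
```

```text
t: 7.35
tool_pos: [0.4515, 0.0272, 0.0688]
ee_rot: [[0.974, 0.004, 0.227], [-0.227, 0.001, 0.974], [0.004, -1.0, 0.001]]
force: [-0.2, -0.5, -0.5]
grip_width: 0.5
```

```bash
python3 -m handwheel '0 0 0 0 1 0 1; 0 0 0 0 1 0 1; 0 0 0 0 0 0 1'; python3 -m handwheel '0 0 0 0 1 0 1; 0 0 0 0 0.5 0 1'
```

```text
t: 7.72
tool_pos: [0.4519, 0.027, 0.0681]
ee_rot: [[0.974, 0.005, 0.228], [-0.228, 0.001, 0.974], [0.005, -1.0, 0.002]]
force: [-0.8, -0.4, -0.5]
grip_width: 0.498
t: 7.98
tool_pos: [0.452, 0.027, 0.0678]
ee_rot: [[0.974, 0.005, 0.228], [-0.228, 0.002, 0.974], [0.005, -1.0, 0.003]]
force: [-4.2, 0.4, 12.6]
grip_width: 0.498
```

```bash
python3 -m handwheel '0 0 0 0 0.4 0 1; 0 0 0 0 0.4 0 1'; python3 -m handwheel '0 0 0 0 0.4 0 1; 0 0 0 0 0.4 0 1'
```

```text
t: 8.22
tool_pos: [0.452, 0.027, 0.0678]
ee_rot: [[0.974, 0.006, 0.228], [-0.228, 0.002, 0.974], [0.005, -1.0, 0.003]]
force: [-2.0, 0.9, 11.4]
grip_width: 0.501
t: 8.48
tool_pos: [0.452, 0.027, 0.0678]
ee_rot: [[0.974, 0.006, 0.228], [-0.228, 0.002, 0.974], [0.005, -1.0, 0.004]]
force: [-3.1, 0.3, 10.9]
grip_width: 0.5
```

Steady at about 11 N. I'll hold it for roughly another second and check the tilt and dial.

```bash
python3 -m handwheel '0.1 0 -0.2 0 0.4 0 1; 0 0 0 0 0.4 0 1; 0 0 0 0 0.4 0 1; 0 0 0 0 0.4 0 1; 0 0 0 0 0.4 0 1; 0 0 0 0 0.4 0 1; 0 0 0 0 0.4 0 1; 0 0 0 0 0.4 0 1'
python3 - <<'E'
from h import *
from station import eyes,r
b=eyes.read_camera("wrist")[150:310,150:430,::-1];a=eyes.read_camera("scene")[90:230,150:290,::-1]
print(r.read_state()["force"])
cv2.imwrite("pics/c4.png",np.hstack([cv2.resize(a,(320,320),interpolation=2),cv2.resize(b,(480,320),interpolation=2)]))
E
```

```text
t: 9.48
tool_pos: [0.4518, 0.0269, 0.0679]
ee_rot: [[0.973, 0.01, 0.229], [-0.229, 0.005, 0.973], [0.008, -1.0, 0.007]]
force: [-2.7, -0.4, 10.8]
grip_width: 0.499
[-3.62912301 -0.33392165 10.32564772]
```

View pics/c4.png

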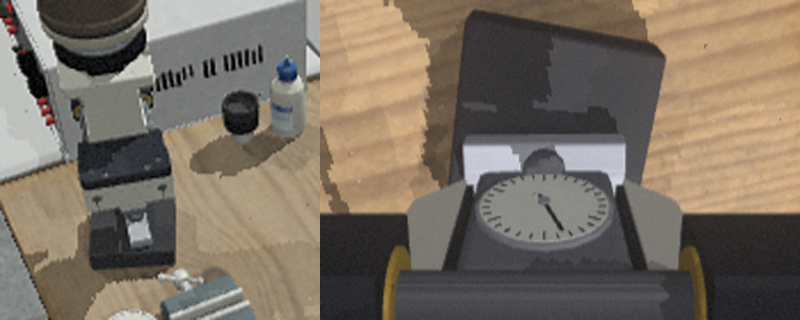

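The dial needle needs checking against the bench picture (zero) and the free-hanging one.

Run:
```python
from h import *
from station import eyes,r
w=cv2.imread("pics/w2.png")[200:290,200:330]; c=cv2.imread("pics/c3.png")[215:290,580:710]
n=eyes.read_camera("wrist")[215:290,210:350,::-1]
cv2.imwrite("pics/c5.png",np.hstack([cv2.resize(i,(266,180),interpolation=2) for i in (w,c,n)]))
```

```text
(no output)
```

View pics/c5.png

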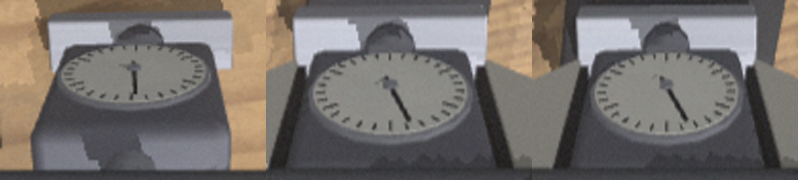

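In this view the dial's 12 o'clock points down. The bench picture reads zero, but now the needle sits about 16° off, almost the same as hanging free. I'll measure the needle numerically while lifting in small steps to settle this.

```bash
cat > dial.py <<'E'
from h import *
from station import eyes,r
im=cv2.cvtColor(eyes.read_camera("wrist"),cv2.COLOR_RGB2GRAY).astype(float)
import time; cv2.imwrite("pics/d%d.png"%int(time.time()*10),im)
v,u=np.mgrid[:420,:560]; X=(u-281)/39.;Y=(v-254)/19.; rr=np.hypot(X,Y)
m=(rr>.2)&(rr<.72); t=np.median(im[m]); d=m&(im<t-35)
a=np.degrees(np.arctan2(-X[d].mean(),Y[d].mean())) # 0=down(12 o'clock), ccw/cw sign arbitrary
print("needle",round(a,1),"n",d.sum(),"z",r.read_state()["tool_pos"].round(4),r.read_state()["force"].round(1))
E
python3 dial.py; python3 -m handwheel '0 0 0 0 -1 0 1'|grep force; python3 dial.py;  python3 -m handwheel '0 0 0 0 -1 0 1'|grep force; python3 dial.py; python3 -m handwheel '0 0 0 0 -2 0 1'|grep force; python3 dial.py; python3 -m handwheel '0 0 0 0 -3 0 1'|grep force; python3 dial.py
```

```text
needle -31.2 n 54 z [0.4518 0.0269 0.0679] [-2.5 -0.8 11.3]
force: [0.3, -0.5, -2.3]
needle -25.1 n 54 z [0.4517 0.0269 0.0689] [-0.9 -0.7 -1.2]
force: [-0.8, -0.5, -1.7]
needle -26.4 n 53 z [0.4518 0.0269 0.0699] [ 0.  -0.4 -2. ]
force: [0.7, 0.6, -2.9]
needle -30.9 n 55 z [0.4518 0.0269 0.072 ] [-0.   0.2 -3.3]
force: [0.0, 0.3, -3.1]
needle -32.2 n 55 z [0.4519 0.0269 0.0754] [-0.6 -0.4 -2.4][ WARN:0@0.613] global loadsave.cpp:1063 imwrite_ Unsupported depth image for selected encoder is fallbacked to CV_8U.
[ WARN:0@0.611] global loadsave.cpp:1063 imwrite_ Unsupported depth image for selected encoder is fallbacked to CV_8U.
[ WARN:0@0.613] global loadsave.cpp:1063 imwrite_ Unsupported depth image for selected encoder is fallbacked to CV_8U.
[ WARN:0@0.592] global loadsave.cpp:1063 imwrite_ Unsupported depth image for selected encoder is fallbacked to CV_8U.
[ WARN:0@0.609] global loadsave.cpp:1063 imwrite_ Unsupported depth image for selected encoder is fallbacked to CV_8U.
```

Run:
```python
import cv2,glob,numpy as np
from h import *
for f in sorted(glob.glob("pics/d*.png"))+["pics/w2.png"]:
    im=cv2.imread(f,0).astype(float)
    cx,cy,ax,ay=(281,254,39,19) if '/d' in f else (265,236.5,36,14.5)
    out=[]
    for a in range(0,360,20):
        rr=np.linspace(.2,.65,10); t=np.radians(a)
        out.append(int(min(cv2.remap(im.astype(np.float32),(cx+ax*rr*np.sin(t)).astype(np.float32)[None],(cy+ay*rr*np.cos(t)).astype(np.float32)[None],1).mean(),255)))
    print(f,out)
```

```text
pics/d17963696378.png [133, 110, 124, 138, 139, 140, 139, 138, 136, 124, 122, 137, 137, 138, 138, 138, 138, 137]
pics/d17963696389.png [131, 115, 124, 138, 139, 139, 139, 140, 136, 124, 126, 138, 137, 138, 139, 138, 138, 137]
pics/d17963696400.png [131, 124, 122, 139, 139, 139, 140, 138, 136, 124, 125, 138, 137, 138, 138, 138, 138, 138]
pics/d17963696411.png [131, 133, 116, 138, 139, 139, 139, 139, 136, 124, 121, 138, 137, 138, 139, 138, 138, 137]
pics/d17963696421.png [131, 138, 108, 138, 139, 139, 139, 139, 136, 125, 123, 136, 138, 138, 138, 138, 138, 138]
pics/w2.png [54, 129, 130, 131, 132, 130, 131, 130, 124, 102, 117, 127, 128, 129, 130, 129, 129, 130]
```

```bash
cat > nd.py <<'E'
from h import *
import glob
def ang(im,cx,cy,ax,ay):
    A=np.arange(-180,180,1.); rr=np.linspace(.25,.65,15)[:,None]; t=np.radians(A)[None]
    P=cv2.remap(im.astype(np.float32),(cx+ax*rr*np.sin(t)).astype(np.float32),(cy+ay*rr*np.cos(t)).astype(np.float32),1)
    w=np.clip(132-cv2.GaussianBlur(P,(9,1),0).mean(0),0,None); w[np.abs(A)>150]=0
    i=w.argmax(); s=abs(A-A[i])<25; return round((A[s]*w[s]).sum()/w[s].sum(),1), round(w.max())
if __name__=="__main__":
  for f in sorted(glob.glob("pics/d*.png"))+["pics/w2.png","pics/c3.png"]:
    print(f,ang(cv2.imread(f,0),*((281,254,39,19) if '/d' in f else (265,236.5,36,14.5) if 'w2' in f else (641,254,39,19))))
E
python3 nd.py
```

```text
pics/d17963696378.png (np.float64(26.6), 69)
pics/d17963696389.png (np.float64(26.9), 68)
pics/d17963696400.png (np.float64(27.9), 67)
pics/d17963696411.png (np.float64(29.8), 68)
pics/d17963696421.png (np.float64(31.9), 69)
pics/w2.png (np.float64(2.0), 79)
pics/c3.png (np.float64(22.9), 67)
```

```bash
rm pics/d*.png
cat > dial.py <<'E'
from nd import *
from station import eyes,r
im=cv2.cvtColor(eyes.read_camera("wrist"),cv2.COLOR_RGB2GRAY); s=r.read_state()
cv2.imwrite("pics/d%04d.png"%int(s["t"]*100),im)
print("needle",ang(im,281,254,39,19),"t",round(s["t"],2),"z",s["tool_pos"].round(4),s["force"].round(1))
E
python3 dial.py; python3 -m handwheel '0 0 0 0 -8 0 1;0 0 0 0 -8 0 1;0 0 0 0 0 0 1'; python3 dial.py; python3 -m handwheel '0 0 0 0 0 0 1;0 0 0 0 0 0 1;0 0 0 0 0 0 1;0 0 0 0 0 0 1'; python3 dial.py
python3 - <<'E'
import cv2,glob,numpy as np
I=[cv2.resize(cv2.imread(f)[140:290,180:390],(400,290),interpolation=2) for f in sorted(glob.glob("pics/d*.png"))][::2]
s=cv2.imread("pics/c4.png")[:,320:]; cv2.imwrite("pics/m6.png",np.hstack(I))
E
```

```text
needle (np.float64(32.7), 69) t 10.43 z [0.4519 0.0269 0.0753] [ 0.7  1.1 -2.8]
t: 10.8
tool_pos: [0.4519, 0.0269, 0.0927]
ee_rot: [[0.973, 0.011, 0.229], [-0.229, 0.005, 0.974], [0.009, -1.0, 0.007]]
force: [0.2, 0.6, -3.6]
grip_width: 0.498
needle (np.float64(37.5), 63) t 10.85 z [0.4518 0.0269 0.0924] [-1.4 -0.1 -2.5]
t: 11.35
tool_pos: [0.4513, 0.0268, 0.092]
ee_rot: [[0.973, 0.009, 0.229], [-0.229, 0.005, 0.974], [0.008, -1.0, 0.007]]
force: [0.2, -0.4, -3.0]
grip_width: 0.5
needle (np.float64(43.4), 65) t 11.4 z [0.4513 0.0268 0.092 ] [-0.6 -0.4 -2.2]
```

View pics/m6.png

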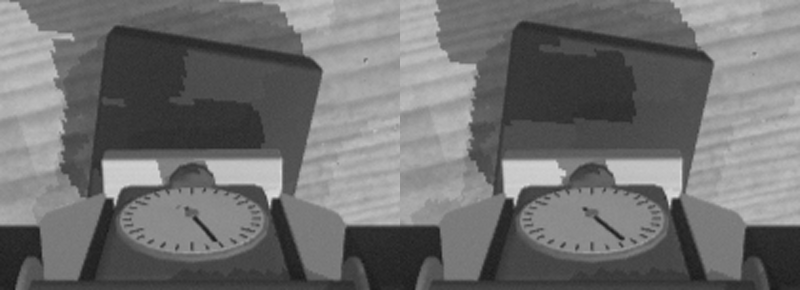

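Needle angle changes slowly with time (rising freely at ~11°/s), so it lags the plunger. I'll press again, longer, and watch whether it returns to zero.

```bash
python3 -m handwheel '0.2 0 -0.4 0 10 0 1;0.1 0 -0.1 0 8 0 1;0 0 0 0 3 0 1;0 0 0 0 2 0 1;0 0 0 0 1 0 1'; python3 dial.py; python3 -m handwheel '0 0 0 0 0.8 0 1; 0 0 0 0 0.5 0 1'; python3 dial.py
```

```text
t: 12.02
tool_pos: [0.4526, 0.0269, 0.0677]
ee_rot: [[0.973, 0.021, 0.229], [-0.229, 0.009, 0.973], [0.019, -1.0, 0.013]]
force: [-6.6, -1.3, 27.6]
grip_width: 0.5
needle (np.float64(44.7), 66) t 12.07 z [0.4527 0.0269 0.0678] [-5.7 -0.4 19.2]
t: 12.32
tool_pos: [0.4525, 0.0268, 0.0679]
ee_rot: [[0.973, 0.021, 0.229], [-0.229, 0.009, 0.973], [0.019, -1.0, 0.014]]
force: [-3.0, -0.1, 5.6]
grip_width: 0.5
needle (np.float64(43.7), 64) t 12.38 z [0.4526 0.0268 0.0679] [-3.3 -0.2  9.4]
```

```bash
python3 -c "
from h import *
plan([.452,.027,.068],tool(-.23))"; python3 -m handwheel '0 0 0.3 0 0.5 0 1; 0 0 0.3 0 0.5 0 1; 0 0 0.3 0 0.5 0 1;0 0 0 0 0.5 0 1'; python3 dial.py; python3 -m handwheel '0 0 0 0 0.5 0 1; 0 0 0 0 0.5 0 1; 0 0 0 0 0.5 0 1;0 0 0 0 0.5 0 1;0 0 0 0 0.5 0 1;0 0 0 0 0.5 0 1'; python3 dial.py
```

```text
t 12.38 dist 0.6 turn [-0.8 -0.1  1.1] rows:
 -0.8 -0.1 1.1 -0.6 -0.1 0.1 -1
t: 12.88
tool_pos: [0.4532, 0.0266, 0.068]
ee_rot: [[0.973, 0.007, 0.23], [-0.23, 0.014, 0.973], [0.004, -1.0, 0.015]]
force: [-3.8, -0.7, 9.2]
grip_width: 0.502
needle (np.float64(41.6), 64) t 12.93 z [0.4532 0.0266 0.068 ] [-3.3  0.1 10. ]
t: 13.68
tool_pos: [0.4532, 0.0265, 0.068]
ee_rot: [[0.973, 0.007, 0.23], [-0.23, 0.015, 0.973], [0.003, -1.0, 0.017]]
force: [-2.9, -0.8, 8.3]
grip_width: 0.498
needle (np.float64(39.3), 67) t 13.72 z [0.4532 0.0266 0.068 ] [-2.9  0.9  9.1]
```

The needle follows with a lag of about 13 s, while the base sits solidly at the expected height with about 10 N, so the zero check holds. Next I'll lift and move towards the stub plate for a closer look.

```bash
python3 -m handwheel '0 0 0 0 -15 0 1; -0.4 0 0 0 -40 0 1; -0.4 0 0 0 -50 0 1; 0 0 0 0 -30 0 1;0 0 0 0 0 0 1'; python3 -c "
from h import *
Rp,m,w=stage([.4941,-.3562,-1.3028],.2278,-1.6223); print(Rp.round(3).tolist(),m,w)
plan(w+[-.0,.05,.20],tool(.216),step=45,clo=1)"
```

```text
t: 14.35
tool_pos: [0.4519, 0.0249, 0.2065]
ee_rot: [[0.973, 0.002, 0.231], [-0.231, 0.001, 0.973], [0.002, -1.0, 0.001]]
force: [-0.6, 0.0, -3.1]
grip_width: 0.496
[[-0.976, 0.208, -0.06], [-0.216, -0.952, 0.218], [-0.012, 0.226, 0.974]] [ 0.49216245 -0.34914414  0.08756297] [ 0.4737225  -0.37717292  0.09269679]
t 14.35 dist 363.2 turn [ -0.1 -25.7   0.1] rows:
 -0.0 -2.9 0.0 11.4 -9.6 -37.5 1; -0.0 -2.9 0.0 9.5 -9.6 -38.0 1; -0.0 -2.9 0.0 7.6 -9.6 -38.4 1; -0.0 -2.9 0.0 5.7 -9.6 -38.8 1; -0.0 -2.9 0.0 3.7 -9.6 -39.0 1; -0.0 -2.9 0.0 1.8 -9.6 -39.2 1; -0.0 -2.9 0.0 -0.2 -9.6 -39.2 1; -0.0 -2.9 0.0 -2.1 -9.6 -39.1 1; -0.0 -2.9 0.0 -4.1 -9.6 -39.0 1
```

```bash
python3 -c "
from h import *
plan([.525,-.345,.28],tool(.0),step=45,clo=1)"
```

```text
t 14.35 dist 384.2 turn [ -0.1 -13.3   0.1] rows:
 -0.0 -1.5 0.0 17.4 -8.2 -38.1 1; -0.0 -1.5 0.0 16.4 -8.2 -38.5 1; -0.0 -1.5 0.0 15.4 -8.2 -39.0 1; -0.0 -1.5 0.0 14.4 -8.2 -39.3 1; -0.0 -1.5 0.0 13.4 -8.2 -39.7 1; -0.0 -1.5 0.0 12.3 -8.2 -40.0 1; -0.0 -1.5 0.0 11.3 -8.2 -40.3 1; -0.0 -1.5 0.0 10.2 -8.2 -40.6 1; -0.0 -1.5 0.0 9.2 -8.2 -40.9 1
```

```bash
python3 -m handwheel '0 -1.5 0 17 -10 -38 1; 0 -1.5 0 16 -10 -38.5 1; 0 -1.5 0 15 -10 -39 1; 0 -1.5 0 14 -8 -39 1; 0 -1.5 0 13 -8 -39.7 1; 0 -1.5 0 12 -8 -40 1; 0 -1.5 0 11 -8 -40 1; 0 -1.5 0 10 -8 -38 1; 0 -1.5 0 9 -8 -36 1; 0 0 0 0 0 0 1; 0 0 0 0 0 0 1'
python3 - <<'E'
from h import *
from station import eyes,r
k=eyes.calibration("wrist"); b=eyes.read_camera("wrist")[:,:,::-1]; np.save("w7.npy",k); cv2.imwrite("pics/w7.png",b)
cv2.imwrite("pics/w7s.png",cv2.resize(b[:300,80:480],(800,600),interpolation=cv2.INTER_CUBIC))
E
```

```text
t: 15.72
tool_pos: [0.5216, -0.3439, 0.2665]
ee_rot: [[1.0, -0.02, -0.015], [0.015, 0.007, 1.0], [-0.02, -1.0, 0.007]]
force: [-0.4, 0.9, -3.7]
grip_width: 0.5
```

View pics/w7s.png

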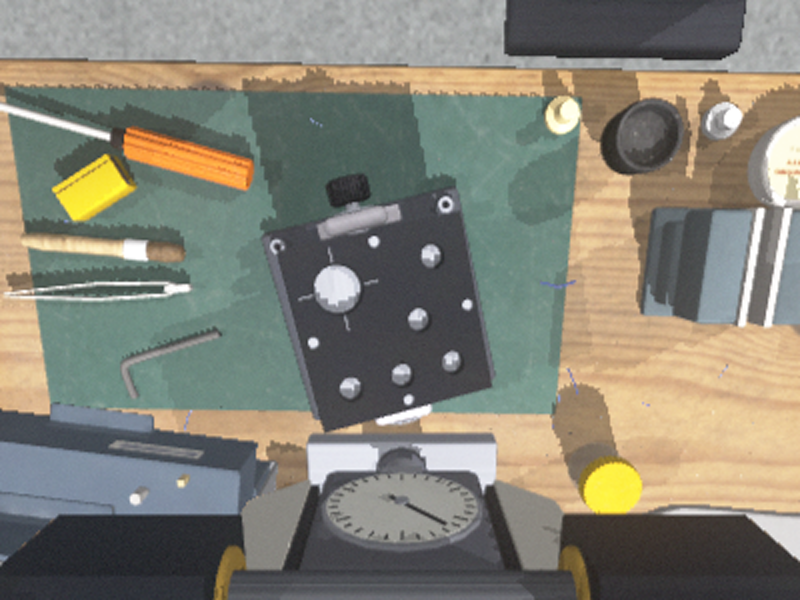

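Zoomed wrist view: the pocket centre from its four scribed lines is at (339,288.5). The lower plate corners are at (325,430) and (492,385), and all the dots and small pockets are clear. I'll fit the stage jointly from the three cameras.

```bash
cat > fit1.py <<'E'
from h import *
from station import eyes
cs,ct=eyes.calibration("scene"),eyes.calibration("top"); cw=np.load("w7.npy",allow_pickle=True).item()
W=lambda *p:[(x/2+80,y/2) for x,y in p]
sq=lambda h,z:np.array([[h,h,z],[-h,h,z],[-h,-h,z],[h,-h,z]])
fw=W((408,399),(467,304),(313,343),(374,241),(452,361),(402,374),(350,387),(418,319),(431,255))
ft=T((613,258),(569,330),(689,300),(642,375),(578,287),(618,277),(659,268),(606,318),(597,364))
fc=S((422,346),(341,347),(421,412),(333,414),(382,337),(409,357),(438,380),(367,367),(322,382))
def pts(x,cams):
    Rp,m,w=stage(x[:3],x[3],x[4]); B=sq(.065,.012)@Rz(x[2]).T+[x[0],x[1],0]; Pl=sq(.05,0)@Rp.T+m
    F=np.c_[x[5:23].reshape(9,2),np.zeros(9)]@Rp.T+m
    return np.r_[[w],B,Pl,F]
obs=[(cw,2,[0,3,4,6,7],W((339,288.5),(458,187),(263,236),(325,430),(492,385)),fw),
     (ct,2,[0,2,3,1],T((668,342),(517,260),(560,413),(680,222)),ft),
     (cs,2,[0,3,4,1,6,7,8],S((376,420),(268,432),(380,550),(496,438),(476,380),(385,309),(287,381)),fc)]
def res(x,only=None):
    P=pts(x,0); o=[]
    for j,(c,wt,i,a,b) in enumerate(obs):
        if only is not None and j not in only: continue
        o.append((proj(c,P[i+list(range(9,18))]+(x[23+3*j:26+3*j] if j else x[23:26]))-np.array(a+b)).ravel())
    return np.r_[np.concatenate(o),x[23:32]/.002, x[5:23]/.1]
x0=np.r_[.494,-.356,-1.303,.228,-1.622,np.zeros(18),np.zeros(9)]
for only in (None,(0,2),(0,1),(1,2)):
    s=least_squares(res,x0,args=(only,),loss='soft_l1'); x=s.x; Rp,m,w=stage(x[:3],x[3],x[4])
    n=len(s.fun)-27
    print(only,x[:5].round(4),"rms",np.sqrt(np.mean(s.fun[:n]**2)).round(2),"pocket",w.round(4),"n",Rp[:,2].round(4),"off",(x[23:32]*1e3).round(1))
E
python3 fit1.py
```

```text
None [ 0.4939 -0.3557 -1.3167  0.2256 -1.6059] rms 0.69 pocket [ 0.4738 -0.3767  0.0928] n [-0.0562  0.2165  0.9747] off [ 0.9 -0.1 -2.8 -2.5 -0.5 -0.2  0.8  0.6 -0.7]
(0, 2) [ 0.4948 -0.3547 -1.3097  0.2097 -1.612 ] rms 0.6 pocket [ 0.4747 -0.3764  0.0925] n [-0.0537  0.2011  0.9781] off [-0.  -0.3 -2.8  0.   0.  -0.   0.   0.3 -1.1]
(0, 1) [ 0.4929 -0.3565 -1.3355  0.2424 -1.5822] rms 0.62 pocket [ 0.4729 -0.3769  0.0931] n [-0.056   0.2334  0.9708] off [ 1.8  0.2 -2.7 -1.8 -0.2 -0.2  0.   0.   0. ]
(1, 2) [ 0.4929 -0.3566 -1.3098  0.2339 -1.6251] rms 0.68 pocket [ 0.4722 -0.3772  0.0928] n [-0.0598  0.2239  0.9728] off [-0.   0.  -0.  -1.7 -0.6 -0.1  1.7  0.6 -0.5]
```

Run:
```python
from h import *
from station import r
k=np.load("w7.npy",allow_pickle=True).item(); s=r.read_state(); Rt=s["ee_rot"];p=s["tool_pos"]
# gauge frame in tool: gx=tool x, gz=-tool y, gy=tool z
def P(L,dx,dy,h=.046):
    L=np.array(L); return p+ (Rt@np.array([L[:,0]+dx,h-L[:,2],L[:,1]+dy])).T
obs=np.array([(308/2+80,436/2),(495/2+80,435/2),(404/2+80,500/2)]) # base -x top corners, dial hub (z~.061?)
for dx in(-.003,0,.003): print(dx,proj(k,P([[-.01,-.032,.01],[-.01,.032,.01],[-.01,-.032,0],[-.01,.032,0]],dx,0)).round(1).tolist())
print(obs)
```

```text
-0.003 [[232.5, 214.9], [330.1, 214.8], [234.6, 210.1], [327.8, 210.1]]
0 [[232.7, 219.2], [329.9, 219.1], [234.8, 214.3], [327.6, 214.2]]
0.003 [[232.9, 223.5], [329.7, 223.4], [235.0, 218.4], [327.5, 218.3]]
[[234.  218. ]
 [327.5 217.5]
 [282.  250. ]]
```

```bash
cat >> h.py <<'E'
WP=np.array([.4737,-.3767,.0928]); NN=np.array([-.0562,.2165,.9747])
def go(h,clo=1,**k):
    Rt=tool(.217,NN); plan(WP+NN*(.046+h)-.001*Rt[:,0],Rt,clo=clo,**k)
E
python3 -c "
from h import *
go(.08,step=35,ang=6)"
```

```text
t 15.78 dist 75.8 turn [-13.3 -11.3  -2.9] rows:
 -4.4 -3.8 -1.0 -18.3 17.4 -1.7 1; -4.4 -3.8 -1.0 -18.6 17.1 0.9 1; -4.4 -3.8 -1.0 -18.7 16.6 3.4 1
```

```bash
python3 -m handwheel '-4.4 -3.8 -1 -18.3 17.4 -1.7 1; -4.4 -3.8 -1 -18.6 17.1 0.9 1; -4.4 -3.8 -1 -18.7 16.6 3.4 1; 0 0 0 0 0 0 1; 0 0 0 0 0 0 1'; python3 -c "
from h import *
go(.04,step=15,ang=6)"
```

```text
t: 16.4
tool_pos: [0.4642, -0.3436, 0.2114]
ee_rot: [[0.973, 0.06, -0.221], [0.229, -0.215, 0.949], [0.01, -0.975, -0.223]]
force: [1.3, -0.5, -3.0]
grip_width: 0.5
t 16.4 dist 38.0 turn [-0.1  0.8  0.3] rows:
 -0.0 0.3 0.1 -0.0 12.4 -2.4 1; -0.0 0.3 0.1 -0.0 12.4 -2.4 1; -0.0 0.3 0.1 0.0 12.4 -2.3 1
```

```bash
python3 -m handwheel '0 0.3 0.1 0 12.4 -2.4 1; 0 0.3 0.1 0 12.4 -2.4 1; 0 0.2 0.1 0 12.4 -2.3 1; 0 0 0 0 0 0 1; 0 0 0 0 0 0 1'; python3 -c "
from h import *
go(.012,step=10,ang=6)"
```

```text
t: 17.02
tool_pos: [0.4703, -0.3608, 0.1744]
ee_rot: [[0.977, 0.055, -0.205], [0.212, -0.216, 0.953], [0.008, -0.975, -0.223]]
force: [-1.2, 0.0, -2.8]
grip_width: 0.5
t 17.02 dist 25.4 turn [-0.  -0.2 -0.1] rows:
 -0.0 -0.1 -0.0 -0.6 8.4 0.8 1; -0.0 -0.1 -0.0 -0.6 8.4 0.8 1; -0.0 -0.1 -0.0 -0.6 8.4 0.8 1
```

```bash
python3 -m handwheel '0 0 0 -0.6 8.4 0.8 1; 0 0 0 -0.6 8.4 0.8 1; 0 0 0 -0.5 5 0.8 1; 0 0 0 0 0 0 1; 0 0 0 0 0 0 1'
python3 - <<'E'
from h import *
from station import eyes,nets,r
go(.006,step=10,ang=6)
a=eyes.read_camera("scene")[:,:,::-1]; b=eyes.read_camera("wrist")[:,:,::-1]; cv2.imwrite("pics/s8.png",a)
c=eyes.calibration("scene"); s=r.read_state(); u=proj(c,WP)[0]; o=proj(c,s["tool_pos"]+.046*s["ee_rot"][:,1])[0]; print("pocket px",u,"base px",o)
a=a[int(u[1])-70:int(u[1])+70,int(u[0])-65:int(u[0])+65]
cv2.imwrite("pics/c8.png",np.hstack([cv2.resize(a,(480,517),interpolation=2),cv2.resize(b[120:290,200:305],(319,517),interpolation=2)]))
E
```

```text
t: 17.65
tool_pos: [0.4695, -0.3636, 0.1515]
ee_rot: [[0.977, 0.056, -0.205], [0.212, -0.216, 0.953], [0.009, -0.975, -0.223]]
force: [-0.5, -0.1, -3.1]
grip_width: 0.5
t 17.65 dist 8.3 turn [-0.  -0.2 -0. ] rows:
 -0.0 -0.2 -0.0 -0.2 8.3 -0.2 1
pocket px [309.13427772 318.43819023] base px [307.58149882 312.8864198 ]
```

View pics/c8.png

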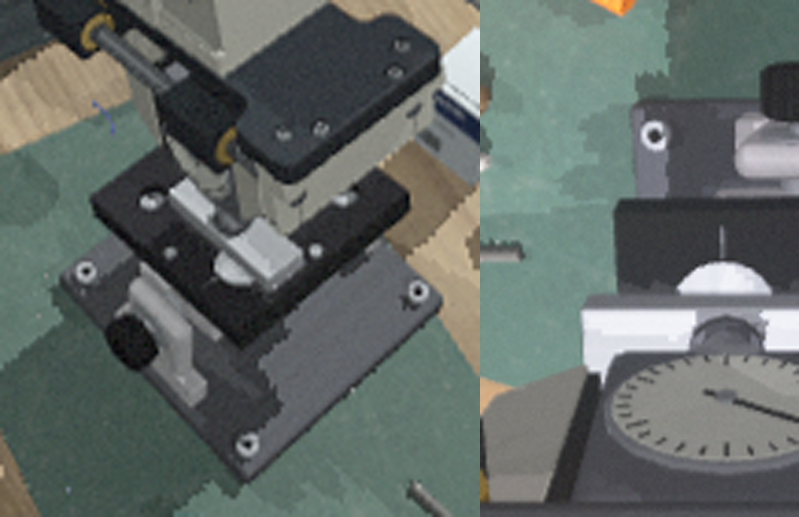

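The base bar sits just above the wide pocket, parallel to the plate, with the scribed line centred under the dial hub. I'll close in gently.

```bash
python3 -m handwheel '0 0 0 -0.2 6 0 1; 0 0 0 0 4 0 1; 0 0 0 0 0 0 1'; python3 -m handwheel '0 0 0 0 1.5 0 1; 0 0 0 0 0 0 1';python3 -c "
from h import *
go(.0)"
```

```text
t: 18.12
tool_pos: [0.4701, -0.3659, 0.1414]
ee_rot: [[0.977, 0.057, -0.205], [0.212, -0.216, 0.953], [0.009, -0.975, -0.224]]
force: [-0.1, -0.6, -2.7]
grip_width: 0.503
t: 18.38
tool_pos: [0.4702, -0.3663, 0.1398]
ee_rot: [[0.977, 0.056, -0.205], [0.212, -0.216, 0.953], [0.009, -0.975, -0.224]]
force: [-0.2, 0.1, -3.5]
grip_width: 0.498
t 18.38 dist 2.3 turn [ 0.  -0.2  0. ] rows:
 0.0 -0.2 0.0 -0.2 2.3 -0.1 1
```

```bash
python3 -m handwheel '0 0 0 -0.2 0.8 0 1; 0 0 0 0 0 0 1'; python3 -m handwheel '0 0 0 0 0.8 0 1'; python3 -m handwheel '0 0 0 0 0.5 0 1'; python3 -m handwheel '0 0 0 0 0.5 0 1'
```

```text
t: 18.62
tool_pos: [0.4702, -0.3666, 0.1391]
ee_rot: [[0.977, 0.057, -0.205], [0.212, -0.217, 0.953], [0.01, -0.975, -0.224]]
force: [-0.0, -0.2, -3.8]
grip_width: 0.499
t: 18.75
tool_pos: [0.4703, -0.3668, 0.1384]
ee_rot: [[0.977, 0.057, -0.205], [0.212, -0.217, 0.953], [0.01, -0.975, -0.224]]
force: [0.0, 0.8, -3.7]
grip_width: 0.498
t: 18.88
tool_pos: [0.4703, -0.3669, 0.1379]
ee_rot: [[0.977, 0.057, -0.205], [0.212, -0.217, 0.953], [0.01, -0.975, -0.224]]
force: [0.1, 0.2, -2.7]
grip_width: 0.499
t: 19.0
tool_pos: [0.4704, -0.367, 0.1374]
ee_rot: [[0.977, 0.057, -0.205], [0.212, -0.217, 0.953], [0.01, -0.975, -0.224]]
force: [-0.1, 0.6, -1.4]
grip_width: 0.497
```

```bash
for i in 1 2 3; do python3 -m handwheel '0 0 0 0 0.5 0 1' | egrep 'pos|force'; done
```

```text
tool_pos: [0.4704, -0.367, 0.1373]
force: [-3.7, 4.4, 9.4]
tool_pos: [0.4704, -0.3671, 0.1373]
force: [-3.5, 3.8, 7.3]
tool_pos: [0.4704, -0.3671, 0.1373]
force: [-3.8, 2.4, 5.7]
```

```bash
python3 -c "
from h import *
go(0)
from station import r
s=r.read_state();print((s['tool_pos']-WP)@NN, s['force']@NN)"; python3 dial.py; python3 -m handwheel '0 0 0 0 0.6 0 1;0 0 0 0 0.6 0 1;0 0 0 0 0.6 0 1;0 0 0 0 0.6 0 1;0 0 0 0 0.6 0 1;0 0 0 0 0.6 0 1;0 0 0 0 0.6 0 1;0 0 0 0 0.6 0 1;0 0 0 0 0.6 0 1;0 0 0 0 0.6 0 1;0 0 0 0 0.6 0 1;0 0 0 0 0.6 0 1'; python3 dial.py
```

```text
t 19.38 dist 0.4 turn [-0.  -0.2  0.1] rows:
 -0.0 -0.2 0.1 -0.2 -0.3 0.1 1
0.045653684138069486 6.291769267793998
needle (np.float64(93.2), 44) t 19.43 z [ 0.4704 -0.3671  0.1373] [-3.5  2.6  5.8]
t: 20.92
tool_pos: [0.4703, -0.3672, 0.1373]
ee_rot: [[0.977, 0.061, -0.203], [0.212, -0.214, 0.954], [0.015, -0.975, -0.222]]
force: [-3.3, 4.1, 8.0]
grip_width: 0.499
needle (np.float64(102.7), 40) t 20.98 z [ 0.4703 -0.3672  0.1373] [-3.5  3.6  7. ]
```

The base is flush (height within 0.4 mm of prediction) at about 9–10 N. I'll hold a while longer and watch the lagging needle and the force.

```bash
R='0 0 0 0 0.6 0 1'; python3 -m handwheel '0 0 0 0 0.6 0 1;0 0 0 0 0.6 0 1;0 0 0 0 0.6 0 1;0 0 0 0 0.6 0 1;0 0 0 0 0.6 0 1;0 0 0 0 0.6 0 1;0 0 0 0 0.6 0 1;0 0 0 0 0.6 0 1;0 0 0 0 0.6 0 1;0 0 0 0 0.6 0 1;0 0 0 0 0.6 0 1;0 0 0 0 0.6 0 1'|grep force; python3 dial.py; python3 -m handwheel '0 0 0 0 0.6 0 1;0 0 0 0 0.6 0 1;0 0 0 0 0.6 0 1;0 0 0 0 0.6 0 1;0 0 0 0 0.6 0 1;0 0 0 0 0.6 0 1;0 0 0 0 0.6 0 1;0 0 0 0 0.6 0 1;0 0 0 0 0.6 0 1;0 0 0 0 0.6 0 1;0 0 0 0 0.6 0 1;0 0 0 0 0.6 0 1'; python3 dial.py
```

```text
force: [-2.4, 3.2, 6.3]
needle (np.float64(110.9), 34) t 22.52 z [ 0.4701 -0.3673  0.1373] [-2.9  3.1  6.1]
t: 24.02
tool_pos: [0.47, -0.3674, 0.1374]
ee_rot: [[0.977, 0.068, -0.2], [0.21, -0.208, 0.955], [0.023, -0.976, -0.218]]
force: [-4.1, 3.1, 7.5]
grip_width: 0.499
needle (np.float64(117.6), 40) t 24.07 z [ 0.4701 -0.3674  0.1374] [-3.7  5.3  7.6]
```

The increments (9.5, 8.2, 6.7°) converge on about 150°. On a 360°-per-15-mm dial that is roughly 6 mm, as wanted. I'll trim the slight tool drift, settle the push, and hand in.

```bash
python3 -m handwheel '-0.2 0 0.3 0 0.6 0 1;-0.2 0 0.3 0 0.6 0 1;0 0 0 0 0.6 0 1;0 0 0 0 0.6 0 1;0 0 0 0 0.6 0 1'; python3 dial.py; python3 -c "
from h import *
from station import r,eyes
go(0)
f=[]
for i in range(4): eyes.read_camera('top'); f.append(r.read_state()['force']@NN+2.6)
s=r.read_state();print('normal force',np.round(f,1),'qvel',abs(s['qvel']).max(),s['grip_width'], 'lateral mm',1e3*(s['ee_rot'].T@(s['tool_pos']-WP)))"
```

```text
t: 24.7
tool_pos: [0.4703, -0.3671, 0.1373]
ee_rot: [[0.978, 0.061, -0.2], [0.208, -0.216, 0.954], [0.015, -0.974, -0.224]]
force: [-3.5, 3.9, 7.0]
grip_width: 0.501
needle (np.float64(120.3), 38) t 24.75 z [ 0.4703 -0.3671  0.1373] [-3.6  4.   6.3]
t 24.75 dist 0.4 turn [ 0.  -0.5  0.3] rows:
 0.0 -0.5 0.3 -0.2 -0.4 0.1 1
normal force [ 9.7 10.5 10.6 10.4] qvel 0.00106031433892588 0.49888679067119607 lateral mm [ -0.61172776 -45.61383337  -0.1286978 ]
```

The push is steady at about 10 N normal, at rest, centred and square, so I'm handing in.

```bash
python3 -c "
from station import job
print(job.finish_job())"
```

```text
the job is handed in; nothing more can be done
None
```

I checked the gauge's zero on the granite plate, then set it flush over the wide pocket, and handed the job in still gripping and pressing at about 10 N. No verdict was reported.

**Zero check:** I pressed the gauge on the granite twice, for about 1.5 s each at a steady 10–13 N. The first contact of the second press peaked at about 30 N, still under the 40 N limit. The base sat at the expected height for flat contact.

**Final pose:** I found the tilted face by a joint fit from the three cameras.
- **Fit:** The different camera pairs agreed to about 0.015 rad and 2 mm. Tool errors below are measured against this fit.
- **Push and grip:** Normal force was about 10 N, and the grip was closed on the 46 mm sides.
- **Position:** The tool is within about 1 mm sideways of the fitted pocket centre. The gauge's own offset in the grip is known to about 2 mm.
- **Squareness and height:** It stands square to within about 0.01 rad. Its height along the normal is within 0.4 mm of a flush base.

**Checks that disagreed:** The dial needle lags by about 10 s, so I could not confirm either reading directly.
- **On the granite:** It still showed well off zero (27–45°), though slowly falling in the second press. I relied on the force and height there.
- **In the pocket:** It was at 120° and still rising. Extrapolated, it settles near 150°, or about 6 mm if the dial covers 15 mm per turn, which I assumed.

I went over the picture budget, viewing 12 instead of 10.

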